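Refill the chlorine-tablet feeder and lock its bayonet lid

TASK

Refill the water-treatment feeder: push its lid down, turn it anticlockwise to unlock it, lift it off and put it on the bench, then scoop every chlorine tablet from the tray into the clear canister without touching the tablets with the gripper (they are corrosive). When all are in, set the lid back with its lugs in the collar's slots, push it down against the spring and give it a quarter turn clockwise until it locks. Leave the scoop lying flat in the empty tray, and do not disturb the bottle, the roll of tape or the radio.

Things in the scene. Friction and masses are not known exactly. Their poses are not given: they have to be found in the camera images.
- feeder: Tablet feeder fixed to the bench: clear canister on a black foot, with a black collar 153 mm across on top. Origin on its axis at bench level, z up. Collar bore 116 mm; the grey seal sleeve inside leaves a free mouth of 100 mm. Canister floor 26 mm above the bench, inside 136 mm wide. Two pipe stubs with valves leave the foot towards +x, to 150 mm from the axis, 40 mm high.
- feeder_top (a point): Centre of the collar's top face, on the axis, 120 mm above the bench; axes as feeder. The collar ring is 8 mm thick. Below it the lid's lugs can turn only clockwise (seen from above), 80 degrees from the slots to a stop; there pockets in the ring's underside let the lugs spring up 4 mm, so the lid cannot turn back.
- feeder_slot (a point): Middle of the slot at +x of the feeder, at the collar's top face, 65 mm from the axis. A second slot lies opposite at -x. Each slot is 27 mm wide (along y) at the bore and wider outwards, and lets one lug of the lid (16 mm wide) pass down through the ring.
- seal (a joint): Travel of the sprung seal sleeve in the feeder's neck, m: 0 when free (top 9 mm below the collar's top), growing as the lid presses it down; at most 0.016. Spring 1200 N/m. About 0.002 to 0.003 with the lid merely resting in the slots, 0.013 with the lid pushed down onto the collar, 0.007 with the lid locked.
- lid: Grey feeder lid, 250 g, at first locked on the feeder. Origin: centre of its underside, z up. Plug 22 mm high, 106 mm across at the foot, bevelled to 111 mm; disc 132 mm across from 22 to 30 mm; on top a straight upright grip bar along x, 74 mm long, 16 mm thick (y), from 30 to 64 mm. Origin above the bench: 108 mm resting in the slots, 114 mm resting with the lugs on the collar, 98 mm pushed home, 104.5 mm locked.
- lid_lug (a point): Outer end of the lid's lug at +x, 65 mm from the axis, 8.5 mm above the origin; a second lug at -x, both in line with the grip bar. Lugs 16 mm wide (y), 6 mm high. Pushing from resting to home takes 10 mm and about 13 N; home (disc on collar) the lugs are 2.5 mm below the ring and free to turn. Unlock: push home, 80 degrees anticlockwise to the slots, lift.
- tray: Grey open tray fixed to the bench, with the tablets. Origin: centre of its underside, z up, long side along x. Inside 230 mm (x) by 90 mm (y), floor 4 mm above the bench, walls 4 mm thick and 40 mm high, rim lip out to 125 mm (x) and 52 mm (y). At first the tablets lie flat in the +x half, all at x above 0; the -x half is free.
- scoop: Aluminium scoop, 150 g, at first standing on its flat pan on the bench. Origin: underside of the pan, at its middle; z up, x towards the open front. Pan 66 mm long (x -33 to 33 mm), 78 mm wide, floor 2 mm thick, side walls 31 mm and back wall 43 mm high, 2 mm thick. A tablet cannot slip past it in the tray; tablets slide off its front edge at slopes over about 30 degrees.
- scoop_grip (a point): Middle of the scoop's black handle, at x = -80 mm, z = 76 mm of the scoop's frame; axes as scoop. The handle, 18 mm thick (y) and 24 mm deep, rises from the back wall towards -x at 35 degrees, from x = -35, z = 45 mm to x = -120, z = 104 mm. The empty scoop's mass centre is near x = -15 mm, z = 16 mm.
- tablet1: Chlorine tablet, white, a thick round tablet with bevelled edges, 22 mm across, 13 mm thick, 10 g, smooth. Origin: its centre, z along its axis. Six to twelve tablets are present.
- tablet2: Chlorine tablet, white, a thick round tablet with bevelled edges, 22 mm across, 13 mm thick, 10 g, smooth. Origin: its centre, z along its axis.
- tablet3: Chlorine tablet, white, a thick round tablet with bevelled edges, 22 mm across, 13 mm thick, 10 g, smooth. Origin: its centre, z along its axis.
- tablet4: Chlorine tablet, white, a thick round tablet with bevelled edges, 22 mm across, 13 mm thick, 10 g, smooth. Origin: its centre, z along its axis.
- tablet5: Chlorine tablet, white, a thick round tablet with bevelled edges, 22 mm across, 13 mm thick, 10 g, smooth. Origin: its centre, z along its axis.
- tablet6: Chlorine tablet, white, a thick round tablet with bevelled edges, 22 mm across, 13 mm thick, 10 g, smooth. Origin: its centre, z along its axis.
- tablet7: Chlorine tablet, white, a thick round tablet with bevelled edges, 22 mm across, 13 mm thick, 10 g, smooth. Origin: its centre, z along its axis.
- tablet8: Chlorine tablet, white, a thick round tablet with bevelled edges, 22 mm across, 13 mm thick, 10 g, smooth. Origin: its centre, z along its axis.
- tablet9: Chlorine tablet, white, a thick round tablet with bevelled edges, 22 mm across, 13 mm thick, 10 g, smooth. Origin: its centre, z along its axis.
- tablet10: Chlorine tablet, white, a thick round tablet with bevelled edges, 22 mm across, 13 mm thick, 10 g, smooth. Origin: its centre, z along its axis.
- tablet11: Chlorine tablet, white, a thick round tablet with bevelled edges, 22 mm across, 13 mm thick, 10 g, smooth. Origin: its centre, z along its axis.
- tablet12: Chlorine tablet, white, a thick round tablet with bevelled edges, 22 mm across, 13 mm thick, 10 g, smooth. Origin: its centre, z along its axis.
- bottle: Bystander: clear water bottle, 64 mm across, 190 mm tall, standing; origin under its centre.
- tape: Bystander: roll of brown tape lying flat, 96 mm across, 50 mm high; origin under its centre.
- radio: Bystander: black hand-held radio lying on its back, 58 x 125 x 34 mm, with a 110 mm aerial along +y; origin under its centre.
Mind the look-alikes: they are no part of the job. Leave any green look-alike of the scoop alone.

How it is judged:
By the outcome, as a careful person would: the job done as asked, in the order asked, and still so for the second after the job is handed in, with the robot touching nothing.
Of tablet3, tablet4, tablet5, tablet6, tablet7, tablet8, tablet9, tablet10, tablet11, tablet12 only 4 to 10 are there at a start; the rules pass over those that are not, and their reading is None.
At some moment in a run one of lid, scoop may be knocked a few centimetres aside while the robot is not near it.
It also fails if it takes over 210 s, if anything falls off the work surface, if the arm or the gripper's body presses on something with over 40 N, if the wrist force passes 120 N, or if a joint passes its speed limit or range.

ROBOT

A 6-joint arm with a two-finger parallel gripper is mounted at the origin on the work surface. World frame = base frame: x ahead of the robot, y to its left, z up, the work surface at z = 0. Lengths are in m, angles in rad, forces in N, time in s.
With the tool pointing down it reaches from about 0.325 to 0.9 m from the base axis. Payload 6.1 kg.
Tool frame: the origin (TCP) lies at the very end of the fingers, on their centre line; the grasp point (between the pads) lies 19 mm behind it; z points along the fingers, y is the line along which they close (so a half turn about z gives the same grasp; the last joint's range is limited). The gripper opens to 87 mm and grips with 3 to 60 N. Pads are 19 mm wide; open, the fingers measure 117 mm over their backs; the gripper's body (75 mm by 190 mm) begins 51 mm behind the grasp point.
Start: joints at [-1.337, 0.22, 1.526, -0, 1.395, -0.126], TCP at [0.22, -0.585, 0.223] pointing down, gripper open.
Joint ranges: [-2.98, 2.98], [-0.91, 2.08], [0.09, 2.57], [-1.24, 4.39], [0.2, 2.65], [-2.68, 2.68]. Speed limits (rad/s): [2.57, 2.57, 3.01, 3.14, 3.14, 3.14].

INTERFACE

Orientations are given as a unit quaternion [w, x, y, z].
In Python, from bench import r, capture, job gives the robot as it stands. The module is installed in compiled form; this text tells all that it offers.
- The arm moves only by the tool apply_moves, never from a script. Its argument "deltas" is a list of rows, each a list of 5 numbers: the shift along the tool's x, y, z normalised to -1 to 1, where 1 is 500 mm, then the turn about the tool's z normalised to -1 to 1, where 1 is 90 degrees, then the opening, from -1 (shut) to 1 (fully open). A call has 1 to 8 rows; each row is the pose to reach, as a shift and turn from the pose commanded when the call began, along the tool's axes at that moment; what a row does not reach only later rows make up. A row lasts 1/8 s, in which the tool goes at most 62.5 mm and 10.7 degrees, less where a joint would pass 70% of its speed; a pose out of reach is approached as far as the arm can. A call with a number of a shift or a turn outside -1 to 1 is refused whole. A call with a gripper value outside its range is refused whole. The fingers move at their own pace and stop on an object; "squeeze" is the grip in N (left out, the last holds). Time passes only in rows, so rows that repeat a pose let the fingers close. It gives the time, the measured TCP pose, the force, the opening and the grip force at its end, in the units of the state.
- r.read_state(): the state, without advancing time (a new reading comes with each control period).
- capture(name): name is "scene" or "top" or "wrist"; returns a dict with "image" (384x512x3 uint8, blue, green, red), "mtx" (3x3 intrinsics, pixels), "rvec" (rotation vector, rad) and "tvec" (3), from world to camera coordinates, as OpenCV has them; the wrist camera has in their place "mount" (4x4, takes a point from camera to tool coordinates, whose origin is the TCP and whose axes are the flange's). Camera axes: x right, y down, z forward; pixel columns grow to the right and rows downward; lengths in m; the calibration is good to about 2 mm. The wrist camera is an equidistant fisheye: a pixel r from the principal point sees the ray r / f radians off the axis. A picture is of the moment at which its call begins: read the wrist's pose just before it. There is no depth.
- job.sign_off(): hands the job in; it is judged then, once.
The state is a dict: "t": time; "joint_pos": joint angles; "dq": joint speeds; "joint_torque": joint torques, N m; "tcp_pos": TCP position; "eef_rot": TCP orientation; "force": force on the tool from outside, world axes, zero at the start; "ft_torque": the same for the moment, N m; "finger_gap": finger opening in m; "gripper_force": force on a finger pad.
Only numpy, scipy, OpenCV 4.12 (cv2) and the standard library are available. Lean on these libraries where they do the work, as an engineer would, in place of code of your own. Each camera call takes 0.05 s, during which the arm holds its last target. There are 200 camera calls.

## Working session

There is one attempt and no reset: what is moved stays moved. The work goes in short steps, Python scripts to look and compute and a tool call to move; the robot and the scene stay as the last step left them, time stands still between calls to the robot, and variables do not carry over. Pictures are saved under pics/ and viewed, at most 14 in all, crops included, and the job is handed in when it is done.

Besides the shell and the picture viewer there is one more tool, called after "Emit:" as name(argument=value, ...), one argument or row to a line, values as JSON. apply_moves: Moves the arm, as the interface text tells. Scaled input: -1 to 1 covers 500 mm each way for a shift and 90 degrees each way for a turn. Its arguments: {"type":"object","properties":{"deltas":{"type":"array"},"squeeze":{"type":"number"}},"required":["deltas"]}

```bash
mkdir -p pics
cat > h.py <<'E'
import numpy as np, cv2
from bench import r, capture, job
from scipy.spatial.transform import Rotation as R
def tool():
    s=r.read_state(); q=s['eef_rot']
    return np.array(s['tcp_pos']), R.from_quat([q[1],q[2],q[3],q[0]]).as_matrix()
def ray(c,uv):
    K=c['mtx'];Rm=cv2.Rodrigues(np.array(c['rvec'],float))[0];t=np.array(c['tvec'],float).ravel()
    d=Rm.T@np.linalg.inv(K)@np.array([uv[0],uv[1],1.]); return -Rm.T@t,d
def onz(c,uv,z):
    if 'mount' in c: o,d=wray(c,uv)
    else: o,d=ray(c,uv)
    return o+d*(z-o[2])/d[2]
def wray(c,uv):
    p,Rt=c['pose'];K=c['mtx'];x=(uv[0]-K[0,2])/K[0,0];y=(uv[1]-K[1,2])/K[1,1];th=np.hypot(x,y)
    d=np.array([x/th*np.sin(th),y/th*np.sin(th),np.cos(th)]) if th>1e-9 else np.array([0,0,1.])
    M=np.array(c['mount']); return p+Rt@M[:3,3],Rt@M[:3,:3]@d
def shot(n):
    pose=tool(); c=capture(n); c['pose']=pose; c['mtx']=np.array(c['mtx'],float); return c
def proj(c,P):
    P=np.atleast_2d(np.array(P,float))
    if 'mount' in c:
        p,Rt=c['pose'];M=np.array(c['mount']);q=((P-p)@Rt-M[:3,3])@M[:3,:3]
        th=np.arctan2(np.hypot(q[:,0],q[:,1]),q[:,2]);ph=np.arctan2(q[:,1],q[:,0]);K=c['mtx']
        return np.c_[K[0,2]+K[0,0]*th*np.cos(ph),K[1,2]+K[1,1]*th*np.sin(ph)]
    return cv2.projectPoints(P,np.array(c['rvec'],float),np.array(c['tvec'],float),c['mtx'],None)[0][:,0]
E
python3 - <<'E'
from h import *
s=r.read_state();print(s)
for n in ('scene','top'):
    c=shot(n);cv2.imwrite(f'pics/{n}0.png',c['image']);print(n,c['mtx'].tolist(),ray(c,(256,192)))
print(tool()[1].round(3))
E
```

```text
{'t': 0.0, 'joint_pos': array([-1.33714992e+00,  2.21218520e-01,  1.52765486e+00, -5.75714883e-06,
        1.39467336e+00, -1.26125923e-01]), 'dq': array([-0.0004334 ,  0.000486  ,  0.00071819, -0.00211818, -0.00025511,
       -0.00024472]), 'joint_torque': array([ 5.21673555e-04, -4.94617438e+01, -3.87373781e+01,  6.96818554e-02,
        5.70559327e-02, -1.50102655e-04]), 'tcp_pos': array([ 0.21986985, -0.58437239,  0.22141881]), 'eef_rot': array([-9.75478593e-04,  9.83863506e-01,  1.78917990e-01, -5.53301949e-05]), 'force': array([-0.29788718,  0.0611023 ,  0.45875343]), 'ft_torque': array([-0.05765689, -0.00262225,  0.0197999 ]), 'gripper_force': 0.0, 'finger_gap': 0.08698087017306073}
scene [[369.7465960553063, 0.0, 257.5258232000289], [0.0, 369.7465960553063, 191.5235631694373], [0.0, 0.0, 1.0]] (array([1.02216069, 0.68924541, 0.86574299]), array([-0.33010421, -0.65155887, -0.68302338]))
top [[386.1162861742108, 0.0, 256.9044885921565], [0.0, 386.1162861742108, 190.93488712738412], [0.0, 0.0, 1.0]] (array([ 0.44486692, -0.07256462,  1.22850934]), array([ 0.15256573,  0.01120439, -0.98823644]))
[[ 0.936  0.352 -0.   ]
 [ 0.352 -0.936  0.002]
 [ 0.    -0.002 -1.   ]]
```

View pics/top0.png

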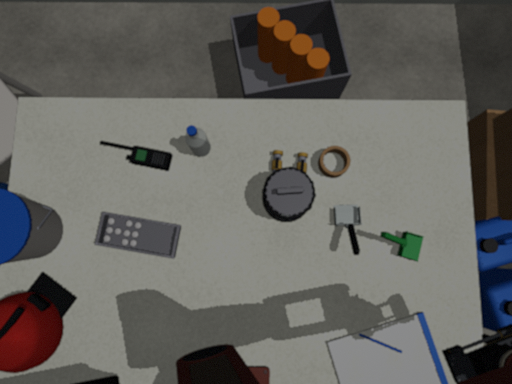

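View pics/scene0.png

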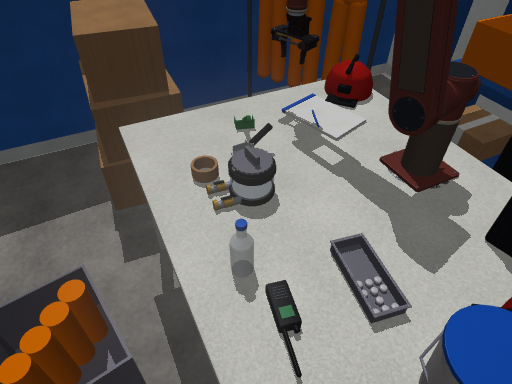

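Run:
```python
from h import *
c=shot('top');im=c['image'];cv2.imwrite('pics/t1.png',cv2.resize(im[130:275,85:375],None,fx=2.7,fy=2.7,interpolation=cv2.INTER_CUBIC))
hsv=cv2.cvtColor(im,cv2.COLOR_BGR2HSV);g=cv2.cvtColor(im,cv2.COLOR_BGR2GRAY)
def comp(m,box):
    x0,y0,x1,y1=box;k=np.zeros_like(m);k[y0:y1,x0:x1]=m[y0:y1,x0:x1]
    cs=cv2.findContours(k,0,2)[0];return max(cs,key=cv2.contourArea)
t=comp(((g<130)*255).astype('uint8'),(85,200,195,270));rr=cv2.minAreaRect(t);print('tray',rr)
b=cv2.boxPoints(rr);[print(onz(c,p,.044).round(4)) for p in b];print('ctr',onz(c,rr[0],.044))
f=comp(((g<60)*255).astype('uint8'),(255,160,322,226));e=cv2.minEnclosingCircle(f);print('feeder',e,onz(c,e[0],.118))
h=comp(((g<70)*255).astype('uint8'),(340,222,365,258));rr=cv2.minAreaRect(h);print('handle',rr)
b=cv2.boxPoints(rr);[print(p,onz(c,p,.08).round(4)) for p in b]
```

```text
tray ((137.17616271972656, 234.50706481933594), (84.7252426147461, 36.31989288330078), 10.060689926147461)
[0.4594 0.438  0.044 ]
[0.5691 0.4268 0.044 ]
[0.5261 0.1666 0.044 ]
[0.4178 0.1814 0.044 ]
ctr [0.49262312 0.30276547 0.044     ]
feeder ((288.4808044433594, 189.03358459472656), 32.461708068847656) [ 0.62598138 -0.15446022  0.118     ]
handle ((353.050048828125, 238.64999389648438), (31.622777938842773, 8.5381498336792), 71.56504821777344)
[344.00006 225.     ] [ 0.5257 -0.3216  0.08  ]
[352.10004 222.29999] [ 0.534  -0.3458  0.08  ]
[362.10004 252.29999] [ 0.4464 -0.3727  0.08  ]
[354.00006 255.     ] [ 0.4383 -0.3487  0.08  ]
```

View pics/t1.png

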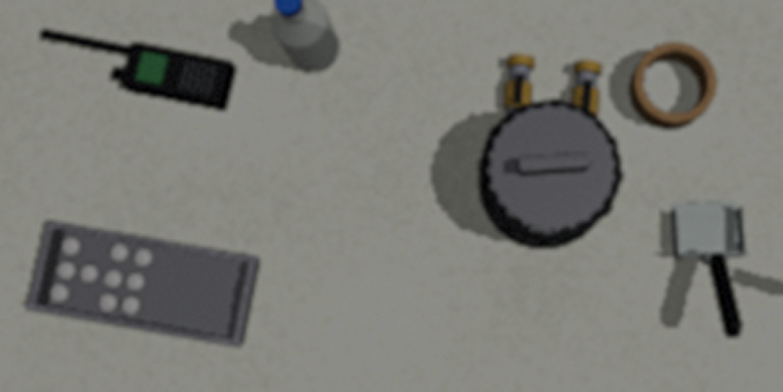

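Emit:
apply_moves(
  deltas=[
    [0.1, -0.05, -0.2, -0.1, 1],
    [0.95, -0.5, -0.2, -0.77, 1],
    [0.95, -0.5, -0.2, -0.77, 1],
    [0.95, -0.5, -0.2, -0.77, 1],
    [0.95, -0.5, -0.2, -0.77, 1],
    [0.95, -0.5, -0.2, -0.77, 1],
    [0.95, -0.5, -0.2, -0.77, 1],
    [0.95, -0.5, -0.2, -0.77, 1],
  ],
)

```text
t: 1.15
tcp_pos: [0.5308, -0.2348, 0.3162]
eef_rot: [0.0, 0.707, 0.707, -0.0]
force: [0.6, -0.5, 1.5]
finger_gap: 0.0871
gripper_force: 0.0
```

Run:
```python
from h import *
c=shot('wrist');cv2.imwrite('pics/w1.png',c['image']);p,Rt=c['pose'];print(p,Rt.round(3),c['mtx'],np.array(c['mount']).round(3))
print(proj(c,[p+Rt@np.array([0,0,.1]),[.61,-.155,.13]]))
t=shot('top')
for uv in ((288.7,194.4),):print(onz(t,uv,.12))
for uv in ((507,165),(590,160)):print(onz(t,(85+uv[0]/2.7,130+uv[1]/2.7),.168))
```

```text
[ 0.53078469 -0.23475706  0.31623184] [[ 0.  1. -0.]
 [ 1. -0. -0.]
 [-0. -0. -1.]] [[297.31863964   0.         254.55317394]
 [  0.         297.31863964 194.75255312]
 [  0.           0.           1.        ]] [[-0.001 -0.961 -0.276  0.074]
 [ 1.    -0.001  0.    -0.   ]
 [-0.001 -0.276  0.961 -0.162]
 [ 0.     0.     0.     1.   ]]
[[254.50078164 193.89638008]
 [321.84251087 108.43490908]]
[ 0.60989174 -0.15492087  0.12      ]
[ 0.61154939 -0.10714474  0.168     ]
[ 0.61760038 -0.19254891  0.168     ]
```

View pics/w1.png

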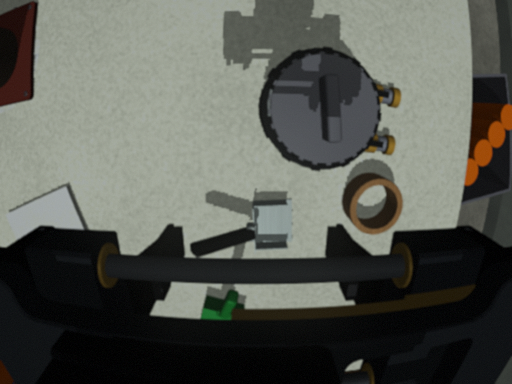

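Run:
```python
from h import *
c=shot('wrist');im=c['image'];g=cv2.cvtColor(im,cv2.COLOR_BGR2GRAY)
m=((g<50)*255).astype('uint8');k=np.zeros_like(m);k[44:172,255:372]=m[44:172,255:372]
q=max(cv2.findContours(k,0,2)[0],key=cv2.contourArea)
pts=np.array([onz(c,p[0],.12)[:2] for p in cv2.convexHull(q)]);e=cv2.minEnclosingCircle(pts.astype('f4'));print('collar',e)
crop=im[40:180,250:400];cv2.imwrite('pics/w2.png',cv2.resize(cv2.convertScaleAbs(crop,alpha=2),None,fx=4,fy=4,interpolation=cv2.INTER_CUBIC))
```

```text
collar ((0.6131547093391418, -0.15393796563148499), 0.07683651894330978)
```

View pics/w2.png

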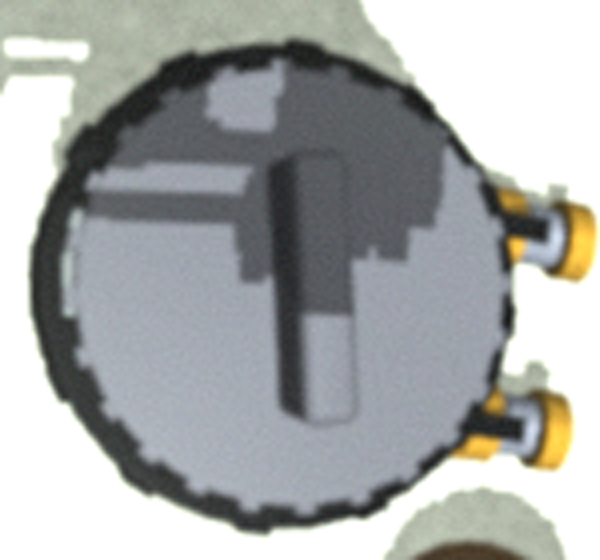

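Run:
```python
from h import *
c=shot('wrist')
a=onz(c,(330,78.75),.1685);b=onz(c,(332.5,144.5),.1685);d=a-b
print(a,b,(a+b)/2,np.hypot(*d[:2]),np.degrees(np.arctan2(d[1],d[0])))
P=[onz(c,(250+x/4,40+y/4),.02) for x,y in((578,240),(552,430))];d=P[0]-P[1];print('stub yaw',np.degrees(np.arctan2(d[1],d[0]))-90)
```

```text
[ 0.60987293 -0.12216199  0.1685    ] [ 0.61450123 -0.19229952  0.1685    ] [ 0.61218708 -0.15723076  0.1685    ] 0.07029006684014268 93.77541801258353
stub yaw -5.444856960851197
```

Emit:
apply_moves(
  deltas=[
    [0.16, 0.163, 0, -0.044, 1],
    [0.16, 0.163, 0, -0.044, 1],
    [0.16, 0.163, 0.2, -0.044, 1],
    [0.16, 0.163, 0.356, -0.044, 1],
    [0.16, 0.163, 0.356, -0.044, 1],
    [0.16, 0.163, 0.356, -0.044, 1],
    [0.16, 0.163, 0.356, -0.044, -1],
    [0.16, 0.163, 0.356, -0.044, -1],
  ],
  squeeze=50,
)

```text
t: 2.35
tcp_pos: [0.6113, -0.1578, 0.139]
eef_rot: [0.0, 0.683, 0.73, 0.0]
force: [-0.0, 0.3, 0.8]
finger_gap: 0.0741
gripper_force: 0.0
```

Emit:
apply_moves(
  deltas=[
    [0, 0, 0, 0, -1],
    [0, 0, 0, 0, -1],
    [0, 0, 0, 0, -1],
    [0, 0, 0, 0, -1],
  ],
)

```text
t: 2.85
tcp_pos: [0.6114, -0.1565, 0.1382]
eef_rot: [-0.0, 0.683, 0.731, -0.0]
force: [-0.4, 0.3, 0.2]
finger_gap: 0.0352
gripper_force: 0.0
```

Emit:
apply_moves(
  deltas=[
    [0, 0, 0, 0, -1],
    [0, 0, 0, 0, -1],
    [0, 0, 0, 0, -1],
    [0, 0, 0, 0, -1],
    [0, 0, 0, 0, -1],
  ],
)

```text
t: 3.48
tcp_pos: [0.6118, -0.1566, 0.1383]
eef_rot: [0.0, 0.683, 0.731, 0.0]
force: [5.0, 0.6, -2.2]
finger_gap: 0.0154
gripper_force: 50.0
```

Emit:
apply_moves(
  deltas=[
    [0, 0, 0.008, 0, -1],
    [0, 0, 0.016, 0, -1],
    [0, 0, 0.016, 0, -1],
  ],
)

```text
t: 3.85
tcp_pos: [0.6119, -0.1567, 0.1325]
eef_rot: [0.001, 0.683, 0.731, 0.0]
force: [-1.7, 2.9, 12.1]
finger_gap: 0.0153
gripper_force: 50.0
```

Emit:
apply_moves(
  deltas=[
    [0, 0, 0.004, 0, -1],
    [0, 0, 0.006, 0, -1],
    [0, 0, 0.006, 0, -1],
  ],
)

```text
t: 4.22
tcp_pos: [0.6122, -0.1569, 0.1317]
eef_rot: [0.001, 0.683, 0.731, 0.0]
force: [-5.7, 4.3, 21.2]
finger_gap: 0.0153
gripper_force: 50.0
```

Emit:
apply_moves(
  deltas=[
    [0, 0, 0, -0.1, -1],
    [0, 0, 0, -0.2, -1],
    [0, 0, 0, -0.3, -1],
    [0, 0, 0, -0.4, -1],
    [0, 0, 0, -0.5, -1],
    [0, 0, 0, -0.5, -1],
  ],
)

```text
t: 4.97
tcp_pos: [0.6141, -0.1567, 0.1318]
eef_rot: [0.003, 0.35, 0.937, 0.001]
force: [3.1, 4.2, 16.1]
finger_gap: 0.0156
gripper_force: 50.0
```

Emit:
apply_moves(
  deltas=[
    [0, 0, 0, -0.1, -1],
    [0, 0, 0, -0.2, -1],
    [0, 0, 0, -0.3, -1],
    [0, 0, 0, -0.389, -1],
    [0, 0, 0, -0.389, -1],
    [0, 0, 0, -0.389, -1],
  ],
)

```text
t: 5.72
tcp_pos: [0.6149, -0.1552, 0.1318]
eef_rot: [0.004, 0.053, 0.999, 0.001]
force: [5.8, 8.7, 14.7]
finger_gap: 0.0155
gripper_force: 50.0
```

Emit:
apply_moves(
  deltas=[
    [-0.002, 0.003, -0.01, 0, -1],
    [-0.002, 0.003, -0.02, 0, -1],
    [-0.002, 0.003, -0.03, 0, -1],
    [-0.002, 0.003, -0.03, 0, -1],
  ],
)

```text
t: 6.22
tcp_pos: [0.6138, -0.155, 0.1436]
eef_rot: [0.001, 0.053, 0.999, 0.0]
force: [4.5, 2.8, 5.0]
finger_gap: 0.0156
gripper_force: 50.0
```

Emit:
apply_moves(
  deltas=[
    [0, 0, -0.01, 0, -1],
    [0, 0, -0.02, 0, -1],
    [0, 0, -0.04, 0, -1],
    [0, 0, -0.08, 0, -1],
    [0, 0, -0.16, 0, -1],
    [0, 0, -0.16, 0, -1],
  ],
)

```text
t: 6.98
tcp_pos: [0.6149, -0.1565, 0.228]
eef_rot: [0.004, 0.053, 0.999, -0.002]
force: [1.5, -0.2, -2.0]
finger_gap: 0.016
gripper_force: 50.0
```

Emit:
apply_moves(
  deltas=[
    [0.354, 0.216, 0, 0, -1],
    [0.354, 0.216, 0, 0, -1],
    [0.354, 0.216, 0, 0, -1],
    [0.354, 0.216, 0.1, 0, -1],
    [0.354, 0.216, 0.2, 0, -1],
    [0.354, 0.216, 0.3, 0, -1],
    [0.354, 0.216, 0.36, 0, -1],
    [0.354, 0.216, 0.378, 0, -1],
  ],
)

```text
t: 7.98
tcp_pos: [0.4452, -0.0284, 0.033]
eef_rot: [-0.004, 0.053, 0.999, 0.001]
force: [-20.1, 5.9, 46.9]
finger_gap: 0.0157
gripper_force: 50.0
```

Emit:
apply_moves(
  deltas=[
    [0, 0, 0.006, 0, -1],
    [0, 0, 0.008, 0, -1],
    [0, 0, 0.008, 0, -1],
  ],
)

```text
t: 8.35
tcp_pos: [0.4486, -0.0292, 0.0328]
eef_rot: [-0.0, 0.053, 0.999, -0.0]
force: [-12.9, 2.9, 29.3]
finger_gap: 0.0153
gripper_force: 50.0
```

Emit:
apply_moves(
  deltas=[
    [0, 0, 0, 0, 1],
    [0, 0, 0, 0, 1],
    [0, 0, 0, 0, 1],
    [0, 0, 0, 0, 1],
    [0, 0, -0.05, 0, 1],
    [0, 0, -0.2, 0, 1],
    [0, 0, -0.4, 0, 1],
    [0, 0, -0.5, 0, 1],
  ],
)

```text
t: 9.35
tcp_pos: [0.4477, -0.029, 0.2437]
eef_rot: [-0.0, 0.053, 0.999, -0.0]
force: [1.0, 0.0, -0.6]
finger_gap: 0.0843
gripper_force: 0.0
```

Emit:
apply_moves(
  deltas=[
    [-0.07, -0.656, -0.15, 1, 1],
    [-0.07, -0.656, -0.15, 1, 1],
    [-0.07, -0.656, -0.15, 1, 1],
    [-0.07, -0.656, -0.15, 1, 1],
    [-0.07, -0.656, -0.15, 1, 1],
    [-0.07, -0.656, -0.15, 1, 1],
    [-0.07, -0.656, -0.15, 1, 1],
    [-0.07, -0.656, -0.15, 1, 1],
  ],
)

```text
t: 10.35
tcp_pos: [0.4476, -0.3595, 0.3162]
eef_rot: [-0.001, 0.722, 0.692, 0.0]
force: [-0.3, 0.3, -0.3]
finger_gap: 0.0872
gripper_force: 0.0
```

Emit:
apply_moves(
  deltas=[
    [0, 0, 0, 0.8, 1],
    [0, 0, 0, 0.8, 1],
    [0, 0, 0, 0.8, 1],
    [0, 0, 0, 0.8, 1],
    [0, 0, 0, 0.8, 1],
    [0, 0, 0, 0.8, 1],
    [0, 0, 0, 0.8, 1],
    [0, 0, 0, 0.8, 1],
  ],
)

```text
t: 11.35
tcp_pos: [0.4478, -0.3589, 0.3164]
eef_rot: [-0.0, 0.99, 0.139, -0.0]
force: [0.1, -0.5, 0.5]
finger_gap: 0.0872
gripper_force: 0.0
```

Run:
```python
from h import *
c=shot('wrist');print(c['pose'][0],c['pose'][1].round(3))
im=c['image'];K=cv2.cvtColor(im,cv2.COLOR_BGR2GRAY)
import pickle;pickle.dump(c,open('c.pkl','wb'))
cv2.imwrite('pics/w3.png',cv2.resize(im[0:250,100:430],None,fx=2.4,fy=2.4,interpolation=cv2.INTER_CUBIC))
```

```text
[ 0.4478216  -0.35887476  0.31642014] [[ 0.961  0.276 -0.001]
 [ 0.276 -0.961  0.   ]
 [-0.    -0.001 -1.   ]]
```

View pics/w3.png

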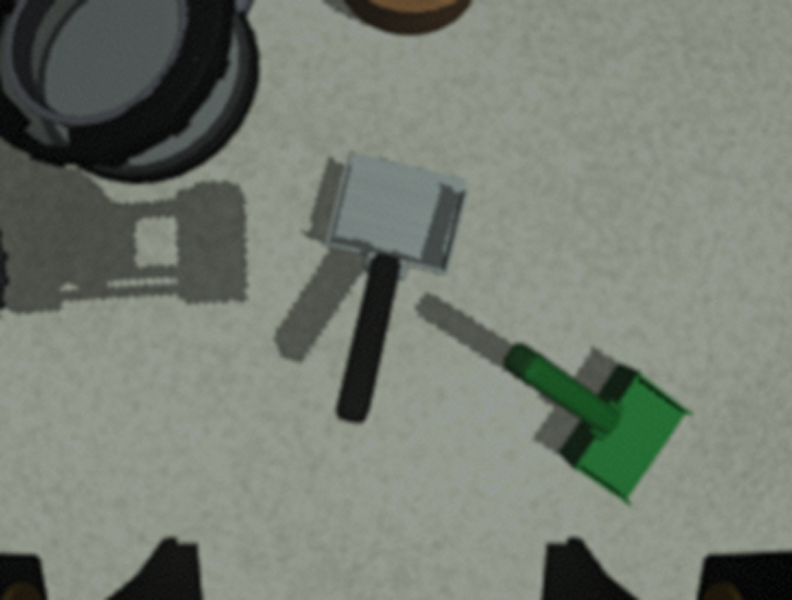

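Run:
```python
from h import *
import pickle;c=pickle.load(open('c.pkl','rb'))
f=lambda x,y,z:onz(c,(100+x/2.4,y/2.4),z)
A=f(385,264,.058);B=f(354,410,.112);d=A-B;y=np.arctan2(d[1],d[0]);print(A,B,d,np.degrees(y))
C=f(330,240,.043);D=f(445,270,.043);print(C,D,np.linalg.norm(C-D),np.degrees(np.arctan2(*(C-D)[[1,0]]))-90)
u=np.array([np.cos(y),np.sin(y)]);m=(C+D)[:2]/2+33*u/1000;print('origin from pan',m,'from A',A[:2]+.035*u)
P,Rt=c['pose']
for o in (m,A[:2]+.035*u):
  g=o-.090*u;print('grip',g,'d tool',Rt.T@np.array([*(g-P[:2]),0]))
```

```text
[ 0.52513423 -0.34640493  0.058     ] [ 0.44711932 -0.35098588  0.112     ] [ 0.07801492  0.00458095 -0.054     ] 3.360485021326342
[ 0.53042965 -0.3108007   0.043     ] [ 0.53215385 -0.38245978  0.043     ] 0.07167982253771894 1.3783396792082527
origin from pan [ 0.56423501 -0.34469585] from A [ 0.56007405 -0.3443533 ]
grip [ 0.47438976 -0.34997146] d tool [ 2.79931173e-02 -1.23340083e-03 -9.76116185e-06]
grip [ 0.47022881 -0.34962892] d tool [ 2.40878654e-02 -2.70984261e-03 -7.43917043e-06]
```

Emit:
apply_moves(
  deltas=[
    [0.05, -0.004, 0.1, 0.145, 1],
    [0.05, -0.004, 0.2, 0.145, 1],
    [0.05, -0.004, 0.3, 0.145, 1],
    [0.05, -0.004, 0.4, 0.145, 1],
    [0.05, -0.004, 0.505, 0.145, 1],
    [0.05, -0.004, 0.505, 0.145, 1],
    [0.05, -0.004, 0.505, 0.145, -1],
    [0.05, -0.004, 0.505, 0.145, -1],
  ],
  squeeze=55,
)

```text
t: 12.4
tcp_pos: [0.4732, -0.3518, 0.0675]
eef_rot: [0.002, 1.0, 0.025, 0.002]
force: [1.2, 0.5, 0.7]
finger_gap: 0.0742
gripper_force: 0.0
```

Emit:
apply_moves(
  deltas=[
    [0, 0, 0, 0, -1],
    [0, 0, 0, 0, -1],
    [0, 0, 0, 0, -1],
    [0, 0, 0, 0, -1],
    [0, 0, 0, 0, -1],
    [0, 0, 0, 0, -1],
    [0, 0, 0, 0, -1],
    [0, 0, 0, 0, -1],
  ],
)

```text
t: 13.4
tcp_pos: [0.4714, -0.35, 0.0641]
eef_rot: [-0.0, 1.0, 0.025, -0.0]
force: [-0.1, 0.4, -0.4]
finger_gap: 0.0177
gripper_force: 54.9
```

Run:
```python
from h import *
c=shot('wrist')
cv2.imwrite('pics/w4.png',c['image'])
```

```text
(no output)
```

View pics/w4.png

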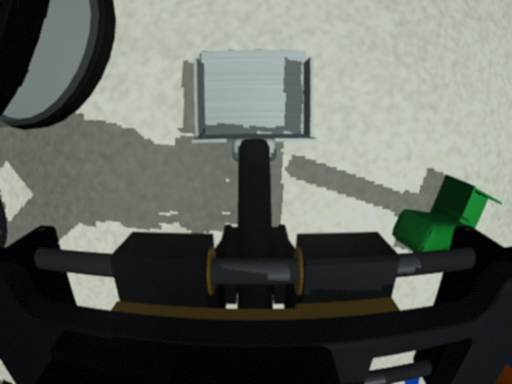

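Run:
```python
from h import *
w=shot('wrist');P,Rt=w['pose'];F=onz(w,(253,51),.002);print('front edge in tool',Rt.T@(F-P))
c=shot('top');cv2.imwrite('pics/t2.png',cv2.resize(cv2.convertScaleAbs(c['image'][205:262,88:188],alpha=1.8),None,fx=8,fy=8,interpolation=cv2.INTER_CUBIC))
```

```text
front edge in tool [1.22001761e-01 1.10847164e-04 6.20772526e-02]
```

View pics/t2.png

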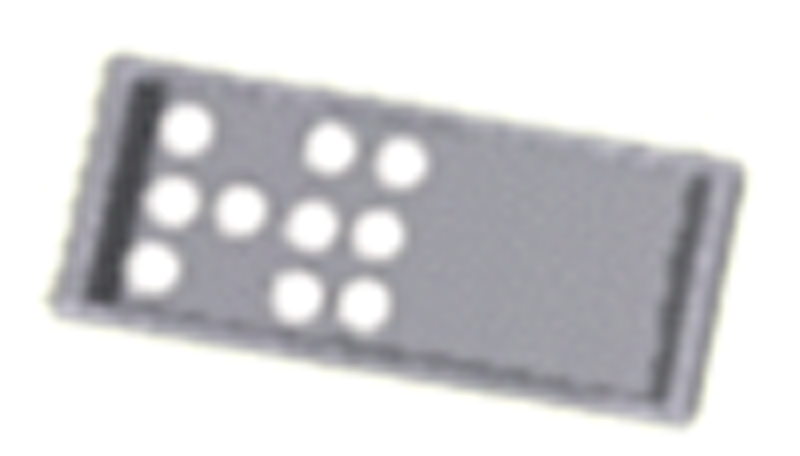

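Emit:
apply_moves(
  deltas=[
    [0, 0, -0.1, 0, -1],
    [0, 0, -0.2, 0, -1],
    [0, 0, -0.3, 0, -1],
    [0, 0, -0.36, 0, -1],
    [0, 0, -0.36, 0, -1],
  ],
)

```text
t: 14.18
tcp_pos: [0.4726, -0.3513, 0.2472]
eef_rot: [0.002, 1.0, 0.025, 0.002]
force: [-0.0, -1.1, -1.4]
finger_gap: 0.0174
gripper_force: 54.9
```

Run:
```python
from h import *
c=shot('top');q=[(115,56),(743,163),(690,424),(52,310)]
P=np.array([onz(c,(88+x/8-.44,205+y/8-.44),.044) for x,y in q]);print(P.round(4),P.mean(0))
for i in range(4):
  d=P[(i+1)%4]-P[i];print(np.hypot(*d[:2]),np.degrees(np.arctan2(d[1],d[0])))
T=np.array([onz(c,(88+x/8-.44,205+y/8-.44),.017)[:2] for x,y in [(187,130),(172,202),(153,268),(240,210),(330,148),(312,226),(298,297),(402,162),(377,236),(364,305)]])
y=np.radians(80.3);u=np.array([np.cos(y),np.sin(y)]);v=np.array([-u[1],u[0]]);D=T-P.mean(0)[:2];print(np.c_[D@u,D@v].round(3))
w=shot('wrist');cv2.imwrite('pics/w5.png',w['image'])
```

```text
[[0.5619 0.416  0.044 ]
 [0.5232 0.1715 0.044 ]
 [0.4244 0.1875 0.044 ]
 [0.4645 0.433  0.044 ]] [0.49352245 0.30199677 0.044     ]
0.24757357847179642 -98.99051366023878
0.10009674285079842 170.82114257202937
0.2487612905067389 80.71993866331107
0.09885066561354046 -9.867845541472443
[[ 0.1   -0.026]
 [ 0.099  0.003]
 [ 0.101  0.029]
 [ 0.072  0.001]
 [ 0.043 -0.029]
 [ 0.043  0.002]
 [ 0.042  0.03 ]
 [ 0.014 -0.029]
 [ 0.017  0.001]
 [ 0.016  0.028]]
```

View pics/w5.png

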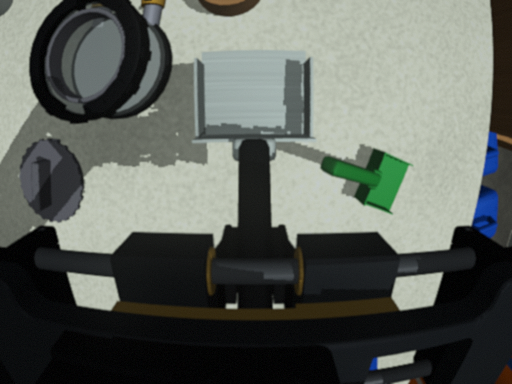

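Emit:
apply_moves(
  deltas=[
    [0.046, -0.99, 0, -0.866, -1],
    [0.046, -0.99, 0, -0.866, -1],
    [0.046, -0.99, 0, -0.866, -1],
    [0.046, -0.99, 0, -0.866, -1],
    [0.046, -0.99, 0, -0.866, -1],
    [0.046, -0.99, 0, -0.866, -1],
    [0.046, -0.99, 0, -0.866, -1],
    [0.046, -0.99, 0, -0.866, -1],
  ],
)

```text
t: 15.28
tcp_pos: [0.4677, 0.1473, 0.2414]
eef_rot: [-0.001, 0.76, 0.65, -0.002]
force: [0.9, 0.6, -2.3]
finger_gap: 0.0177
gripper_force: 54.9
```

Emit:
apply_moves(
  deltas=[
    [0, 0, 0, 0, -1],
    [0, 0, 0, 0, -1],
  ],
)

```text
t: 15.52
tcp_pos: [0.4683, 0.1452, 0.242]
eef_rot: [-0.001, 0.761, 0.649, -0.002]
force: [-0.6, 0.1, -1.3]
finger_gap: 0.0178
gripper_force: 54.9
```

Run:
```python
from h import *
w=shot('wrist');P,Rt=w['pose'];print(P,np.degrees(np.arctan2(Rt[1,0],Rt[0,0])))
y=np.radians(80.8);u=np.array([np.cos(y),np.sin(y)]);T=np.array([.4935,.302])-.149*u
print(Rt.T@np.array([*(T-P[:2]),.068-P[2]]))
cv2.imwrite('pics/w6.png',w['image'])
```

```text
[0.46829123 0.14517057 0.2419671 ] 80.88027749197838
[0.01016226 0.00043723 0.17394827]
```

View pics/w6.png

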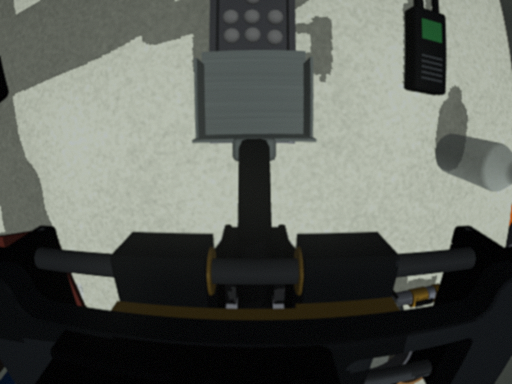

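Emit:
apply_moves(
  deltas=[
    [0.02, 0.001, 0.08, 0, -1],
    [0.02, 0.001, 0.16, 0, -1],
    [0.02, 0.001, 0.24, 0, -1],
    [0.02, 0.001, 0.3, 0, -1],
    [0.02, 0.001, 0.33, 0, -1],
    [0.02, 0.001, 0.344, 0, -1],
    [0.02, 0.001, 0.347, 0, -1],
    [0.02, 0.001, 0.347, 0, -1],
  ],
)

```text
t: 16.58
tcp_pos: [0.4724, 0.1553, 0.0718]
eef_rot: [0.0, 0.761, 0.648, 0.001]
force: [-0.6, -0.2, -1.4]
finger_gap: 0.0178
gripper_force: 54.9
```

Emit:
apply_moves(
  deltas=[
    [0, 0, 0, 0, -1],
    [0, 0, 0.002, 0, -1],
    [0, 0, 0.002, 0, -1],
  ],
)

```text
t: 16.95
tcp_pos: [0.4716, 0.1553, 0.0699]
eef_rot: [0.0, 0.761, 0.648, 0.0]
force: [0.7, -0.5, -1.7]
finger_gap: 0.0175
gripper_force: 54.9
```

Emit:
apply_moves(
  deltas=[
    [0, 0, 0.003, 0, -1],
    [0, 0, 0.003, 0, -1],
    [0, 0, 0.003, 0, -1],
  ],
)

```text
t: 17.32
tcp_pos: [0.4716, 0.1553, 0.0682]
eef_rot: [-0.0, 0.761, 0.648, 0.0]
force: [0.1, -0.5, -0.3]
finger_gap: 0.0174
gripper_force: 54.9
```

Emit:
apply_moves(
  deltas=[
    [0.02, 0, 0.001, 0, -1],
    [0.044, 0, 0.001, 0, -1],
    [0.068, 0, 0.001, 0, -1],
    [0.092, 0, 0.001, 0, -1],
    [0.116, 0, 0.001, 0, -1],
    [0.14, 0, 0.001, 0, -1],
    [0.164, 0, 0.001, 0, -1],
    [0.188, 0, 0.001, 0, -1],
  ],
)

```text
t: 18.32
tcp_pos: [0.4868, 0.2488, 0.068]
eef_rot: [0.0, 0.761, 0.648, 0.0]
force: [-0.0, -2.3, 5.4]
finger_gap: 0.0175
gripper_force: 54.9
```

Run:
```python
from h import *
w=shot('wrist');P,Rt=w['pose'];print(P);cv2.imwrite('pics/w7.png',cv2.resize(cv2.convertScaleAbs(w['image'][:160,150:360],alpha=2),None,fx=3.5,fy=3.5))
```

```text
[0.48684353 0.24879056 0.06795289]
```

View pics/w7.png

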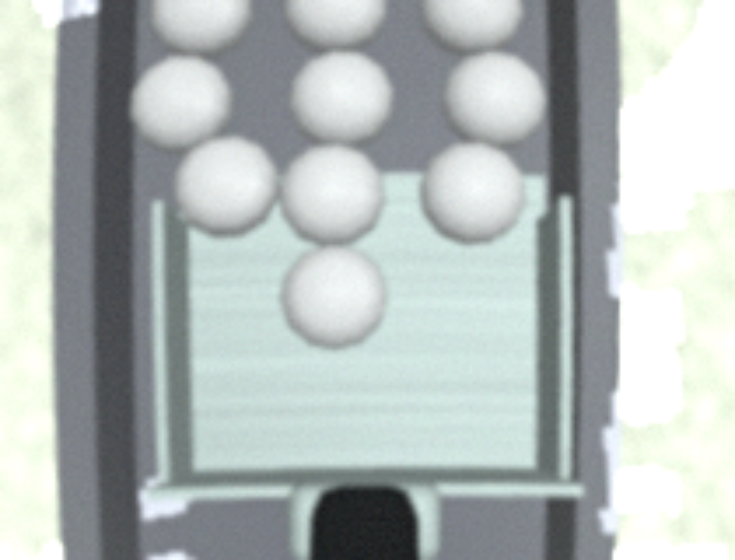

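Emit:
apply_moves(
  deltas=[
    [0.012, 0, 0, 0, -1],
    [0.024, 0, 0, 0, -1],
    [0.036, 0, 0, 0, -1],
    [0.048, 0, 0, 0, -1],
    [0.06, 0, 0, 0, -1],
    [0.07, 0, 0, 0, -1],
    [0.078, 0, 0, 0, -1],
    [0.078, 0, 0, 0, -1],
  ],
)

```text
t: 19.38
tcp_pos: [0.493, 0.2865, 0.0679]
eef_rot: [0.0, 0.761, 0.648, 0.0]
force: [-0.6, -2.7, 5.5]
finger_gap: 0.0176
gripper_force: 54.9
```

```bash
cat >> h.py <<'E'
def tabs(w,z=.017):
    "white blobs in the wrist picture, in tool coordinates mm (x forward, y)"
    im=w['image'].copy();im[228:]=0
    hsv=cv2.cvtColor(im,cv2.COLOR_BGR2HSV);return hsv
E
python3 - <<'E'
from h import *
s=r.read_state();print(s['tcp_pos'],s['force'])
y=np.radians(80.8);u=np.array([np.cos(y),np.sin(y)]);print('front tray x',(s['tcp_pos'][:2]-[.4935,.302])@u+.122)
w=shot('wrist');cv2.imwrite('pics/w8.png',w['image']);p=cv2.cvtColor(w['image'],cv2.COLOR_BGR2HSV)
for v in(10,30,50,70,90,110):print(v,[w['image'][v,x].tolist() for x in (200,220,235,250,265,280,300)])
E
```

```text
[0.49300446 0.28648424 0.06792919] [-0.6173066  -2.71214633  5.46673645]
front tray x 0.10660460117138643
10 [[117, 128, 122], [114, 125, 119], [109, 118, 113], [101, 108, 103], [109, 117, 114], [113, 121, 119], [119, 130, 125]]
30 [[36, 35, 35], [35, 33, 33], [35, 34, 34], [35, 33, 32], [34, 34, 33], [37, 37, 35], [37, 36, 35]]
50 [[68, 65, 62], [90, 92, 89], [121, 122, 120], [83, 84, 82], [123, 122, 120], [75, 75, 73], [123, 123, 121]]
70 [[61, 62, 57], [115, 115, 113], [117, 116, 113], [96, 97, 95], [114, 114, 112], [101, 100, 98], [112, 113, 110]]
90 [[62, 63, 58], [78, 79, 76], [91, 93, 85], [89, 90, 88], [105, 106, 103], [104, 106, 97], [109, 112, 103]]
110 [[60, 62, 58], [115, 116, 113], [101, 102, 100], [119, 121, 116], [110, 113, 102], [110, 110, 109], [110, 110, 108]]
```

Emit:
apply_moves(
  deltas=[
    [0.004, 0, 0, 0, -1],
    [0.008, 0, 0, 0, -1],
    [0.012, 0, 0, 0, -1],
    [0.012, 0, 0, 0, -1],
  ],
)

```text
t: 19.92
tcp_pos: [0.4942, 0.2915, 0.0681]
eef_rot: [0.001, 0.762, 0.648, -0.0]
force: [-0.4, -5.2, 7.2]
finger_gap: 0.0173
gripper_force: 54.9
```

Run:
```python
from h import *
w=shot('wrist');cv2.imwrite('pics/w9.png',cv2.resize(cv2.convertScaleAbs(w['image'][10:150,170:340],alpha=2),None,fx=4,fy=4))
```

```text
(no output)
```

View pics/w9.png

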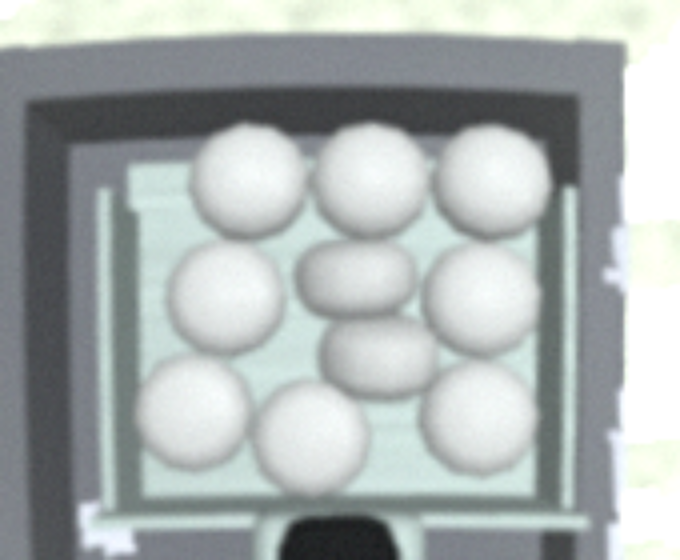

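Emit:
apply_moves(
  deltas=[
    [0.003, 0, 0, 0, -1],
    [0.007, 0, 0, 0, -1],
    [0.007, 0, 0, 0, -1],
    [0.004, 0, -0.001, 0, -1],
    [0.003, 0, -0.006, 0, -1],
    [0.002, 0, -0.012, 0, -1],
    [0.002, 0, -0.02, 0, -1],
    [0.002, 0, -0.03, 0, -1],
  ],
  squeeze=60,
)

```text
t: 20.98
tcp_pos: [0.4936, 0.2934, 0.0827]
eef_rot: [-0.0, 0.761, 0.648, -0.0]
force: [-0.2, 0.5, -3.8]
finger_gap: 0.0172
gripper_force: 59.9
```

```bash
cat > blobs.py <<'E'
from h import *
w=shot('wrist');im=w['image'];P,Rt=w['pose']
b=im[...,0].astype(int);sat=im.max(2).astype(int)-im.min(2);print(P.round(4))
m=((b>88)&(sat<7)*1).astype('uint8')*255;m[228:]=0
g=cv2.GaussianBlur(im,(3,3),0)[...,1]
C=cv2.HoughCircles(g,cv2.HOUGH_GRADIENT,1,18,param1=60,param2=12,minRadius=10,maxRadius=18)
C=C[0] if C is not None else []
print([tuple(np.round(c).astype(int).tolist()) for c in C if c[1]<180 and 170<c[0]<340])
E
python3 blobs.py
```

```text
[0.4936 0.2934 0.0827]
[(290, 62, 15), (224, 90, 14), (248, 122, 17), (268, 98, 17), (286, 88, 17), (228, 64, 17), (288, 118, 15), (258, 60, 17), (214, 120, 16), (250, 82, 11), (252, 150, 17)]
```

Emit:
apply_moves(
  deltas=[
    [0, 0, -0.02, 0, -1],
    [0, 0, -0.06, 0, -1],
    [0, 0, -0.12, 0, -1],
    [0, 0, -0.18, 0, -1],
    [0, 0, -0.24, 0, -1],
    [0, 0, -0.3, 0, -1],
    [0, 0, -0.34, 0, -1],
    [0, 0, -0.352, 0, -1],
  ],
)

```text
t: 22.02
tcp_pos: [0.4946, 0.2938, 0.261]
eef_rot: [0.0, 0.761, 0.648, 0.002]
force: [0.6, -0.5, -2.7]
finger_gap: 0.0179
gripper_force: 59.9
```

Emit:
apply_moves(
  deltas=[
    [-0.008, 0.003, 0, 0, -1],
    [-0.027, 0.01, 0, 0, -1],
    [-0.055, 0.022, 0, 0, -1],
    [-0.1, 0.04, 0, 0, -1],
    [-0.16, 0.064, 0, 0, -1],
    [-0.23, 0.092, 0, 0, -1],
    [-0.3, 0.12, 0, 0, -1],
    [-0.37, 0.148, 0, 0, -1],
  ],
)

```text
t: 23.02
tcp_pos: [0.5373, 0.0967, 0.2581]
eef_rot: [-0.0, 0.762, 0.648, -0.0]
force: [0.8, -0.7, -2.8]
finger_gap: 0.0176
gripper_force: 59.9
```

Emit:
apply_moves(
  deltas=[
    [-0.07, 0.028, 0, 0, -1],
    [-0.15, 0.06, 0, 0, -1],
    [-0.23, 0.092, 0, 0, -1],
    [-0.32, 0.128, 0, 0, -1],
    [-0.4, 0.16, 0, 0, -1],
    [-0.47, 0.188, 0, 0, -1],
    [-0.53, 0.215, 0, 0, -1],
    [-0.56, 0.225, 0, 0, -1],
  ],
)

```text
t: 24.02
tcp_pos: [0.6033, -0.1979, 0.2578]
eef_rot: [-0.0, 0.762, 0.647, -0.0]
force: [1.1, -0.0, -2.7]
finger_gap: 0.0175
gripper_force: 59.9
```

Emit:
apply_moves(
  deltas=[
    [-0.01, 0.003, 0, 0, -1],
    [-0.017, 0.004, 0, 0, -1],
    [-0.017, 0.004, 0, 0, -1],
    [-0.017, 0.004, 0, 0, -1],
  ],
)

```text
t: 24.52
tcp_pos: [0.6046, -0.2032, 0.2589]
eef_rot: [0.0, 0.761, 0.649, 0.0]
force: [-0.0, 1.1, -2.4]
finger_gap: 0.0172
gripper_force: 59.9
```

```bash
python3 blobs.py
python3 - <<'E'
from h import *
P,Rt=tool();A=np.array([.6135,-.1545,P[2]]);print((Rt.T@(A-P)).round(4), Rt[:,2])
t=shot('top');m=((t['image'][...,1]>150)*255).astype('uint8');f=lambda x,y:t['image'][y,x].tolist()
import pickle;pickle.dump(t,open('t3.pkl','wb'))
# tray emptiness: brightest in tray region
im=t['image'][205:262,95:185];print('tray bright spots',[(int(x),int(y)) for y,x in np.argwhere((im.min(2)>105))][:10])
E
```

```text
[ 0.6046 -0.2032  0.2589]
[(260, 58, 15), (288, 62, 15), (268, 102, 14), (230, 64, 17), (226, 90, 16), (290, 90, 15), (250, 118, 15), (292, 118, 17), (290, 150, 17), (256, 80, 14), (218, 120, 13), (224, 164, 14), (328, 96, 16), (252, 150, 14)]
[0.0496 0.0011 0.    ] [ 2.24344119e-04  3.20411683e-05 -9.99999974e-01]
tray bright spots [(0, 0), (1, 0), (2, 0), (3, 0), (4, 0), (5, 0), (6, 0), (7, 0), (8, 0), (9, 0)]
```

Emit:
apply_moves(
  deltas=[
    [-0.004, 0.002, 0.012, 0, -1],
    [-0.004, 0.002, 0.017, 0, -1],
    [-0.004, 0.002, 0.017, 0, -1],
  ],
  squeeze=20,
)

```text
t: 25.0
tcp_pos: [0.6049, -0.2061, 0.2495]
eef_rot: [-0.001, 0.761, 0.648, -0.0]
force: [-0.6, 0.7, -2.9]
finger_gap: 0.0182
gripper_force: 20.0
```

```bash
cat > tilt.py <<'E'
from h import *
# scoop pan pixel rows: bright pixels along the column 253 above the handle
w=shot('wrist');im=w['image'];P,Rt=w['pose'];print(P.round(4))
s=r.read_state();print('f',np.round(s['force'],1),'m',np.round(s['ft_torque'],2))
g=im[...,1].astype(int);hd=[v for v in range(20,235) if g[v,250:257].mean()<45];print('dark rows',hd[0],hd[-1],'of',len(hd))
E
python3 tilt.py; python3 blobs.py
```

```text
[ 0.6049 -0.2061  0.2495]
f [ 0.6 -0.5 -2.7] m [-0.22  0.01 -0.03]
dark rows 139 234 of 96
[ 0.605  -0.2061  0.2499]
[(260, 58, 16), (290, 62, 15), (234, 64, 15), (226, 90, 14), (266, 98, 15), (290, 90, 15), (254, 76, 17), (250, 118, 15), (222, 122, 16), (292, 150, 16), (290, 120, 15), (224, 160, 16), (256, 152, 17), (338, 154, 10)]
```

Emit:
apply_moves(
  deltas=[
    [0, 0, 0, 0, -1],
    [0, 0, 0, 0, -1],
  ],
  squeeze=12,
)

```text
t: 25.35
tcp_pos: [0.6052, -0.2064, 0.2503]
eef_rot: [0.0, 0.761, 0.648, -0.0]
force: [-0.2, -0.1, -2.4]
finger_gap: 0.0182
gripper_force: 12.0
```

Emit:
apply_moves(
  deltas=[
    [0, 0, 0, 0, -1],
    [0, 0, 0, 0, -1],
  ],
  squeeze=8,
)

```text
t: 25.6
tcp_pos: [0.6052, -0.2062, 0.2502]
eef_rot: [-0.0, 0.761, 0.648, 0.0]
force: [0.3, -0.3, -2.4]
finger_gap: 0.0176
gripper_force: 8.0
```

```bash
python3 tilt.py; python3 blobs.py
```

```text
[ 0.6052 -0.2062  0.2502]
f [ 0.2 -0.1 -2.9] m [-0.15 -0.08 -0.  ]
dark rows 58 234 of 95
[ 0.6052 -0.2062  0.2502]
[(234, 98, 17), (292, 158, 16), (264, 126, 14), (230, 130, 11), (228, 156, 16), (288, 104, 15), (260, 102, 12), (288, 128, 11), (250, 154, 13), (194, 138, 12)]
```

Emit:
apply_moves(
  deltas=[
    [0, 0, 0, 0, -1],
    [0, 0, 0, 0, -1],
    [0, 0, 0, 0, -1],
  ],
  squeeze=6,
)

```text
t: 26.08
tcp_pos: [0.6052, -0.2062, 0.2503]
eef_rot: [0.0, 0.761, 0.648, 0.0]
force: [-0.3, -0.7, -2.1]
finger_gap: 0.0181
gripper_force: 6.0
```

```bash
python3 tilt.py
python3 - <<'E'
from h import *
w=shot('wrist');cv2.imwrite('pics/w10.png',cv2.resize(cv2.convertScaleAbs(w['image'][:240,140:370],alpha=1.8),None,fx=2.4,fy=2.4))
E
```

```text
[ 0.6052 -0.2062  0.2503]
f [-0.9  0.4 -2.1] m [-0.03 -0.06  0.01]
dark rows 58 234 of 91
```

View pics/w10.png

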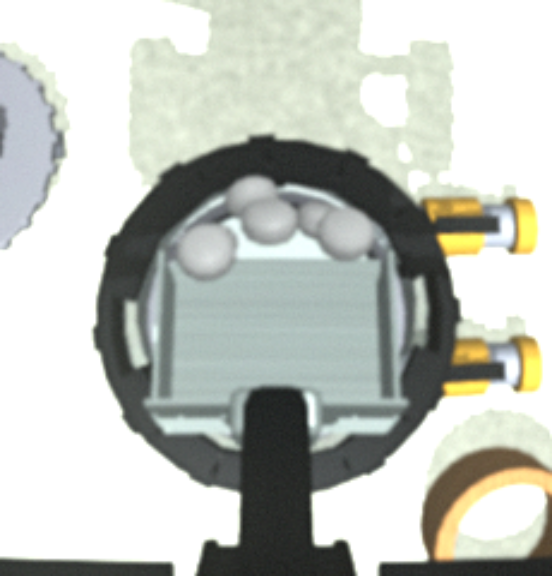

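Emit:
apply_moves(
  deltas=[
    [0, 0, 0, 0, -1],
    [0, 0, 0, 0, -1],
    [0, 0, 0, 0, -1],
    [0, 0, 0, 0, -1],
  ],
  squeeze=4,
)

```text
t: 26.68
tcp_pos: [0.6052, -0.2062, 0.2502]
eef_rot: [0.0, 0.761, 0.648, -0.0]
force: [-0.7, -0.1, -2.5]
finger_gap: 0.0183
gripper_force: 4.0
```

```bash
python3 tilt.py
python3 - <<'E'
from h import *
w=shot('wrist');im=w['image'];cv2.imwrite('pics/w11.png',im)
g=im[...,1].astype(int)
for v in range(70,175,8):print(v,g[v,196:316:5].tolist())
E
```

```text
[ 0.6052 -0.2062  0.2502]
f [-0.  -0.5 -1.3] m [-0.09 -0.03 -0.02]
dark rows 58 234 of 88
70 [138, 127, 127, 49, 28, 30, 30, 28, 28, 27, 24, 28, 25, 26, 25, 25, 26, 22, 29, 30, 63, 129, 131, 131]
78 [223, 177, 27, 30, 27, 26, 26, 25, 49, 105, 115, 112, 91, 131, 111, 59, 29, 26, 25, 27, 30, 28, 69, 156]
86 [118, 31, 31, 28, 28, 37, 116, 68, 63, 84, 81, 76, 85, 72, 37, 50, 63, 106, 80, 25, 26, 29, 26, 28]
94 [30, 29, 30, 32, 93, 65, 40, 132, 143, 107, 100, 95, 145, 146, 145, 145, 146, 76, 55, 79, 85, 23, 26, 27]
102 [37, 34, 54, 65, 77, 116, 143, 143, 142, 142, 144, 144, 147, 146, 144, 144, 143, 144, 146, 42, 64, 80, 32, 34]
110 [30, 28, 100, 106, 108, 106, 108, 105, 107, 105, 107, 105, 106, 105, 105, 106, 105, 104, 108, 107, 106, 73, 33, 27]
118 [39, 61, 105, 64, 108, 108, 106, 108, 106, 107, 106, 106, 105, 106, 104, 105, 104, 104, 106, 107, 91, 64, 97, 60]
126 [92, 77, 104, 66, 102, 104, 104, 103, 103, 101, 102, 103, 103, 103, 103, 103, 103, 102, 106, 104, 95, 57, 113, 51]
134 [110, 83, 96, 69, 110, 109, 108, 109, 109, 106, 108, 107, 106, 106, 107, 107, 104, 106, 105, 106, 100, 55, 116, 52]
142 [126, 64, 90, 73, 107, 108, 107, 106, 107, 107, 106, 106, 108, 108, 107, 109, 107, 110, 108, 107, 106, 53, 111, 65]
150 [123, 88, 86, 80, 108, 111, 108, 109, 109, 109, 109, 107, 110, 109, 110, 109, 108, 107, 108, 108, 107, 54, 94, 28]
158 [40, 37, 80, 86, 108, 106, 107, 108, 107, 107, 107, 105, 106, 107, 107, 107, 108, 105, 104, 105, 106, 56, 76, 38]
166 [42, 86, 98, 105, 111, 112, 111, 110, 85, 96, 17, 19, 18, 22, 47, 116, 112, 114, 113, 112, 113, 96, 106, 40]
174 [43, 44, 110, 107, 118, 109, 108, 108, 75, 63, 22, 21, 21, 22, 16, 129, 63, 103, 125, 109, 106, 108, 50, 36]
```

Run:
```python
from h import *
w=shot('wrist');P,Rt=w['pose'];col=w['image'][:,245:261,1].mean(1).astype(int);print(list(enumerate(col))[98:116])
for th in (30,35,40,42,45,48,50,55):
    a=np.radians(th);p=np.array([.122*np.cos(a)-.081*np.sin(a),0,-.019+.122*np.sin(a)+.081*np.cos(a)])
    print(th,p.round(4),proj(w,P+Rt@p).round(1))
y=np.radians(80.8);u=np.array([np.cos(y),np.sin(y)])
T=np.array([.4935,.302])+.015*u;print('to',T,Rt.T@np.array([*(T-P[:2]),0]))
```

```text
[(98, np.int64(145)), (99, np.int64(145)), (100, np.int64(145)), (101, np.int64(145)), (102, np.int64(145)), (103, np.int64(145)), (104, np.int64(145)), (105, np.int64(142)), (106, np.int64(134)), (107, np.int64(124)), (108, np.int64(110)), (109, np.int64(104)), (110, np.int64(105)), (111, np.int64(106)), (112, np.int64(105)), (113, np.int64(104)), (114, np.int64(106)), (115, np.int64(108))]
30 [0.0652 0.     0.1121] [[254.2 121.7]]
35 [0.0535 0.     0.1173] [[254.2 133.9]]
40 [0.0414 0.     0.1215] [[254.2 146.1]]
42 [0.0365 0.     0.1228] [[254.2 151. ]]
45 [0.029  0.     0.1245] [[254.3 158.4]]
48 [0.0214 0.     0.1259] [[254.3 165.8]]
50 [0.0164 0.     0.1265] [[254.3 170.7]]
55 [0.0036 0.     0.1274] [[254.3 183. ]]
to [0.49589822 0.31680704] [ 4.98892055e-01 -1.91210760e-01 -3.40318909e-05]
```

Emit:
apply_moves(
  deltas=[
    [0, 0, 0, 0, -1],
    [0, 0, 0, 0, -1],
    [0, 0, -0.04, 0, -1],
    [0, 0, -0.1, 0, -1],
    [0, 0, -0.15, 0, -1],
    [0, 0, -0.15, 0, -1],
  ],
  squeeze=40,
)

```text
t: 27.58
tcp_pos: [0.6066, -0.2069, 0.3298]
eef_rot: [0.003, 0.761, 0.648, 0.001]
force: [0.5, -1.6, -2.4]
finger_gap: 0.0177
gripper_force: 40.0
```

Emit:
apply_moves(
  deltas=[
    [0.896, -0.386, 0, 0, -1],
    [0.896, -0.386, 0, 0, -1],
    [0.896, -0.386, 0, 0, -1],
    [0.896, -0.386, 0, 0, -1],
    [0.896, -0.386, 0, 0, -1],
    [0.896, -0.386, 0, 0, -1],
    [0.896, -0.386, 0, 0, -1],
    [0.896, -0.386, 0, 0, -1],
  ],
)

```text
t: 28.58
tcp_pos: [0.4846, 0.269, 0.3245]
eef_rot: [-0.0, 0.761, 0.649, -0.0]
force: [0.8, 0.5, -2.4]
finger_gap: 0.0174
gripper_force: 40.0
```

Emit:
apply_moves(
  deltas=[
    [0, 0, 0.1, 0, -1],
    [0, 0, 0.2, 0, -1],
    [0, 0, 0.26, 0, -1],
    [0, 0, 0.26, 0, -1],
  ],
)

```text
t: 29.08
tcp_pos: [0.4834, 0.2659, 0.1914]
eef_rot: [-0.001, 0.761, 0.648, -0.004]
force: [0.5, -0.1, -0.4]
finger_gap: 0.0175
gripper_force: 40.0
```

Run:
```python
from h import *
w=shot('wrist');P,Rt=w['pose'];print(P,np.degrees(np.arctan2(Rt[1,0],Rt[0,0])))
y=np.radians(80.8);u=np.array([np.cos(y),np.sin(y)])
T=np.array([.4935,.302])-.036*u;print(Rt.T@np.array([*(T-P[:2]),.116-P[2]]))
t=shot('top');cv2.imwrite('pics/t4.png',cv2.resize(cv2.convertScaleAbs(t['image'][145:245,180:340],alpha=1.8),None,fx=4.5,fy=4.5,interpolation=cv2.INTER_CUBIC))
im=t['image'];print([c.tolist() for c in im[180:206:3,289,1:2]])
```

```text
[0.48337024 0.26592905 0.19144485] 80.84440281182229
[0.00150929 0.00472698 0.07541035]
[[102], [101], [102], [102], [102], [95], [95], [115], [99]]
```

Emit:
apply_moves(
  deltas=[
    [0.003, 0.009, 0.06, 0, -1],
    [0.003, 0.009, 0.12, 0, -1],
    [0.003, 0.009, 0.15, 0, -1],
    [0.003, 0.009, 0.156, 0, -1],
    [0.003, 0.009, 0.156, 0, -1],
  ],
  squeeze=10,
)

```text
t: 29.8
tcp_pos: [0.4916, 0.2681, 0.1185]
eef_rot: [0.0, 0.761, 0.648, 0.001]
force: [-0.4, 0.2, -1.3]
finger_gap: 0.0181
gripper_force: 10.0
```

Emit:
apply_moves(
  deltas=[
    [-0.012, 0, 0.015, 0, -1],
    [-0.028, 0, 0.033, 0, -1],
    [-0.046, 0, 0.051, 0, -1],
    [-0.064, 0, 0.068, 0, -1],
    [-0.082, 0, 0.084, 0, -1],
    [-0.094, 0, 0.092, 0, -1],
    [-0.094, 0, 0.094, 0, -1],
    [-0.094, 0, 0.094, 0, -1],
  ],
)

```text
t: 30.8
tcp_pos: [0.4828, 0.2212, 0.07]
eef_rot: [-0.0, 0.761, 0.648, -0.0]
force: [-0.6, -1.2, -1.5]
finger_gap: 0.0183
gripper_force: 10.0
```

```bash
python3 tilt.py
python3 - <<'E'
from h import *
w=shot('wrist');im=w['image'];cv2.imwrite('pics/w12.png',im)
print(list(enumerate(im[:,245:261,1].mean(1).astype(int).tolist()))[30:150:3])
t=shot('top')['image'][205:262,95:185];print(t.shape)
E
```

```text
[0.4828 0.2212 0.07  ]
f [-1.3 -0.5 -1.3] m [-0.14  0.25  0.02]
dark rows 143 234 of 92
[(30, 65), (33, 65), (36, 66), (39, 65), (42, 66), (45, 66), (48, 65), (51, 65), (54, 92), (57, 113), (60, 112), (63, 114), (66, 112), (69, 113), (72, 113), (75, 111), (78, 109), (81, 113), (84, 110), (87, 112), (90, 115), (93, 111), (96, 112), (99, 113), (102, 111), (105, 111), (108, 114), (111, 112), (114, 109), (117, 113), (120, 109), (123, 112), (126, 110), (129, 111), (132, 111), (135, 113), (138, 72), (141, 62), (144, 30), (147, 18)]
(57, 90, 3)
```

Emit:
apply_moves(
  deltas=[
    [0, -0.003, 0.004, 0, -1],
    [0, -0.003, 0.005, 0, -1],
    [0, -0.003, 0.005, 0, -1],
    [0, -0.003, 0.005, 0, -0.4],
    [0, -0.003, 0.005, 0, 0.3],
    [0, -0.003, 0.005, 0, 0.3],
    [0, -0.003, 0.005, 0, 0.3],
    [0, -0.003, 0.005, 0, 0.3],
  ],
)

```text
t: 31.95
tcp_pos: [0.4817, 0.2215, 0.0676]
eef_rot: [-0.0, 0.761, 0.648, -0.0]
force: [-0.1, 0.2, 0.3]
finger_gap: 0.054
gripper_force: 0.0
```

Emit:
apply_moves(
  deltas=[
    [0, 0, 0, 0, 0.5],
    [0, 0, 0, 0, 1],
    [0, 0, -0.03, 0, 1],
    [0, 0, -0.1, 0, 1],
    [0, 0, -0.22, 0, 1],
    [0, 0, -0.34, 0, 1],
    [0, 0, -0.45, 0, 1],
    [0, 0, -0.45, 0, 1],
  ],
)

```text
t: 32.95
tcp_pos: [0.4845, 0.2223, 0.3003]
eef_rot: [0.003, 0.761, 0.648, 0.006]
force: [-0.1, -0.1, -0.2]
finger_gap: 0.0867
gripper_force: 0.0
```

Run:
```python
from h import *
w=shot('wrist');P,Rt=w['pose'];print(P,np.degrees(np.arctan2(Rt[1,0],Rt[0,0])))
a=cv2.resize(cv2.convertScaleAbs(w['image'][:230,100:400],alpha=1.6),(400,300))
t=shot('top');L=cv2.resize(cv2.convertScaleAbs(t['image'][150:262,85:385],alpha=1.6),(800,299),interpolation=cv2.INTER_CUBIC)
s=shot('scene');b=cv2.resize(cv2.convertScaleAbs(s['image'][140:220,190:300],alpha=1.6),(400,300),interpolation=cv2.INTER_CUBIC)
cv2.imwrite('pics/mix.png',np.vstack([np.hstack([a,b]),L]))
import pickle;pickle.dump((w,t),open('mix.pkl','wb'))
```

```text
[0.4844954  0.22232766 0.3003391 ] 80.8389291755332
```

View pics/mix.png

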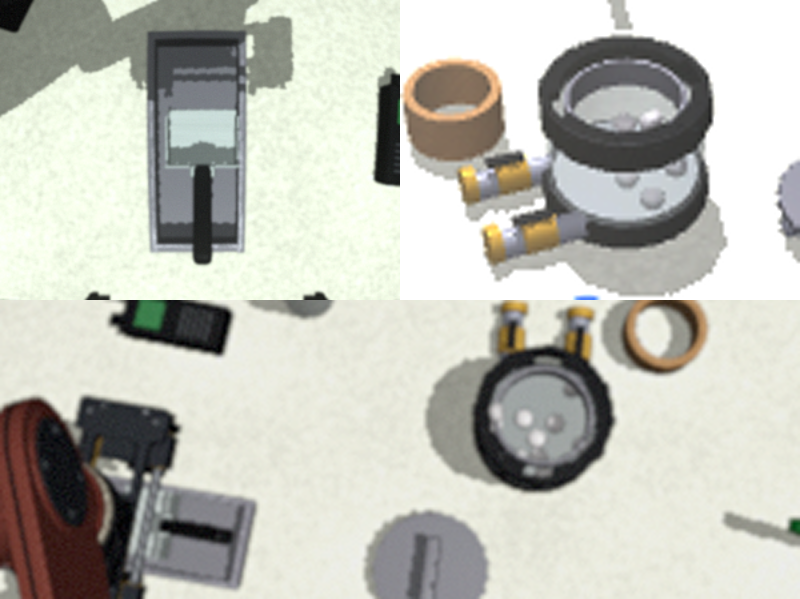

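Run:
```python
from h import *
import pickle;w,t=pickle.load(open('mix.pkl','rb'));t3=pickle.load(open('t3.pkl','rb'))
for c in(t3,t):
    g=cv2.cvtColor(c['image'],cv2.COLOR_BGR2GRAY);m=((g<96)*255).astype('uint8');k=np.zeros_like(m);k[215:290,205:290]=m[215:290,205:290]
    k=cv2.morphologyEx(k,cv2.MORPH_OPEN,np.ones((9,9)));q=max(cv2.findContours(k,0,2)[0],key=cv2.contourArea);e=cv2.fitEllipse(q);print(e,onz(c,e[0],.028))
d=cv2.absdiff(t['image'],t3['image']).max(2)[215:290,205:290];print('diff',(d>25).sum())
P,Rt=tool();print(Rt.T@(np.array([.45,-.03,.30])-P))
```

```text
((252.53286743164062, 366.6708984375), (57.183841705322266, 302.53778076171875), 9.780935287475586) [ 0.11096702 -0.05465553  0.028     ]
((244.64183044433594, 250.60635375976562), (41.530574798583984, 43.525238037109375), 104.7242431640625) [ 0.44760815 -0.02611079  0.028     ]
diff 2826
[-0.25309755  0.00912364 -0.00739289]
```

Emit:
apply_moves(
  deltas=[
    [-0.5, 0.11, 0, -1, 1],
    [-0.5, 0.11, 0, -1, 1],
    [-0.5, 0.11, 0, -1, 1],
    [-0.5, 0.11, 0, -1, 1],
    [-0.5, 0.11, 0, -1, 1],
    [-0.5, 0.11, 0, -1, 1],
    [-0.5, 0.11, 0, -1, 1],
    [-0.5, 0.11, 0, -1, 1],
  ],
)

```text
t: 34.1
tcp_pos: [0.4951, -0.0342, 0.2905]
eef_rot: [-0.002, 0.157, 0.988, 0.0]
force: [-0.1, 0.1, 0.4]
finger_gap: 0.0869
gripper_force: 0.0
```

Emit:
apply_moves(
  deltas=[
    [0, 0, 0, -0.075, 1],
    [0, 0, 0, -0.075, 1],
    [0, 0, 0, -0.075, 1],
  ],
)

```text
t: 34.48
tcp_pos: [0.4957, -0.034, 0.2917]
eef_rot: [-0.001, 0.102, 0.995, 0.0]
force: [-0.2, 0.1, 0.9]
finger_gap: 0.0871
gripper_force: 0.0
```

Run:
```python
from h import *
w=shot('wrist');P,Rt=w['pose'];print(P,np.degrees(np.arctan2(Rt[1,0],Rt[0,0])))
im=w['image'];g=cv2.cvtColor(im,cv2.COLOR_BGR2GRAY);cv2.imwrite('pics/lid.png',im)
print(proj(w,[[.4477,-.029,.028],[.4477,-.029,.064],[.4477+.037,-.029,.064],[.4477-.037,-.029,.064],[.4477,-.029+.066,.03],[.4477,-.029-.066,.03]]).round(1))
x,y=proj(w,[.4477,-.029,.03])[0].astype(int)
for v in range(y-60,y+61,8):print(v,g[v,x-64:x+65:4].tolist())
```

```text
[ 0.495689   -0.03398929  0.29167491] 168.27487670955674
[[252.  130.9]
 [251.7 132.7]
 [257.5 159.9]
 [245.9 105.1]
 [297.4 122.1]
 [207.  140.9]]
71 [169, 168, 164, 168, 161, 168, 167, 158, 169, 169, 169, 168, 171, 164, 171, 165, 165, 168, 167, 168, 168, 168, 170, 164, 169, 170, 167, 168, 169, 171, 167, 170, 170]
79 [172, 163, 167, 167, 159, 169, 168, 168, 169, 170, 170, 166, 164, 163, 168, 169, 168, 169, 169, 168, 168, 171, 170, 168, 169, 170, 169, 169, 166, 169, 165, 171, 170]
87 [170, 169, 172, 168, 162, 163, 163, 165, 168, 168, 169, 155, 88, 91, 90, 91, 93, 92, 89, 88, 84, 102, 157, 145, 171, 168, 170, 169, 169, 171, 170, 168, 169]
95 [170, 170, 169, 164, 169, 170, 172, 167, 155, 95, 94, 96, 93, 92, 91, 90, 92, 90, 89, 89, 89, 87, 87, 84, 91, 95, 165, 172, 172, 170, 170, 170, 168]
103 [171, 162, 171, 169, 172, 171, 164, 95, 98, 95, 95, 94, 93, 93, 81, 75, 72, 82, 78, 73, 89, 87, 88, 86, 85, 83, 94, 99, 168, 172, 170, 170, 166]
111 [171, 165, 167, 166, 163, 136, 98, 98, 97, 96, 95, 94, 92, 92, 81, 99, 90, 49, 51, 50, 85, 88, 87, 87, 85, 85, 83, 94, 105, 170, 169, 168, 170]
119 [
[... 851 characters left out ...]
69, 166, 167, 167, 166, 167, 121]
167 [162, 162, 167, 158, 157, 168, 161, 164, 168, 152, 111, 90, 91, 89, 89, 88, 88, 89, 86, 86, 88, 85, 83, 145, 168, 170, 171, 169, 168, 166, 171, 172, 119]
175 [161, 164, 162, 160, 162, 168, 162, 170, 165, 161, 164, 159, 163, 162, 130, 162, 164, 116, 165, 173, 169, 168, 166, 165, 169, 167, 171, 172, 164, 171, 170, 170, 124]
183 [159, 157, 160, 158, 155, 159, 164, 165, 167, 163, 166, 162, 165, 171, 167, 168, 171, 169, 165, 159, 162, 164, 171, 169, 167, 164, 174, 169, 165, 172, 168, 169, 95]
191 [163, 164, 165, 163, 159, 164, 162, 165, 165, 164, 158, 166, 166, 162, 170, 165, 165, 163, 171, 166, 167, 169, 167, 170, 172, 168, 167, 171, 163, 174, 167, 162, 163]
```

```bash
cat > lid.py <<'E'
from h import *
w=shot('wrist');P,Rt=w['pose'];g=cv2.cvtColor(w['image'],cv2.COLOR_BGR2GRAY).astype(float)
m=((g<125)*255).astype('uint8');k=np.zeros_like(m);k[60:185,185:318]=m[60:185,185:318];k=cv2.morphologyEx(k,cv2.MORPH_OPEN,np.ones((9,9)))
q=max(cv2.findContours(k,0,2)[0],key=cv2.contourArea)
c,rad=cv2.minEnclosingCircle(np.array([onz(w,p[0],.028)[:2] for p in cv2.convexHull(q)]).astype('f4'));print('disc',np.round(c,4),rad)
d=((g<62)*255).astype('uint8');d2=np.zeros_like(d);d2[95:165,225:285]=d[95:165,225:285]
q=max(cv2.findContours(d2,0,1)[0],key=cv2.contourArea);M=np.zeros_like(d);cv2.drawContours(M,[q],-1,255,-1)
E=[]
for v in range(110,150):
    xs=np.where(M[v])[0]
    if len(xs):E.append(onz(w,(xs[0]-.5,v),.064)[:2])
E=np.array(E);l=cv2.fitLine(E.astype('f4'),cv2.DIST_HUBER,0,.01,.01).ravel();print('bar yaw',np.degrees(np.arctan2(l[1],l[0])),'edge pt',l[2:])
n=np.array([-l[1],l[0]]);s=np.sign((np.array(c)-l[2:])@n);print('disc centre to edge line',(np.array(c)-l[2:])@n)
print('tool',P,np.degrees(np.arctan2(Rt[1,0],Rt[0,0])))
for z in(.036,):print('delta',(Rt.T@np.array([c[0]-P[0],c[1]-P[1],z-P[2]])).round(4))
E
python3 lid.py
```

```text
disc [ 0.4456 -0.0257] 0.07131071388721466
bar yaw -5.652626 edge pt [ 0.44526675 -0.02366159]
disc centre to edge line -0.002042177898756048
tool [ 0.49582615 -0.0340218   0.291974  ] 168.3020150728674
delta [ 0.0505 -0.0021  0.256 ]
```

Emit:
apply_moves(
  deltas=[
    [0.096, -0.011, 0.1, -0.066, 1],
    [0.096, -0.011, 0.2, -0.066, 1],
    [0.096, -0.011, 0.3, -0.066, 1],
    [0.096, -0.011, 0.4, -0.066, 1],
    [0.096, -0.011, 0.48, -0.066, 1],
    [0.096, -0.011, 0.512, -0.066, 1],
    [0.096, -0.011, 0.512, -0.066, 1],
    [0.096, -0.011, 0.512, -0.066, -1],
  ],
  squeeze=55,
)

```text
t: 35.58
tcp_pos: [0.4497, -0.0302, 0.0384]
eef_rot: [0.001, 0.049, 0.999, -0.0]
force: [0.0, 0.6, 0.7]
finger_gap: 0.0821
gripper_force: 0.0
```

Emit:
apply_moves(
  deltas=[
    [0, 0, 0, 0, -1],
    [0, 0, 0, 0, -1],
    [0, 0, 0, 0, -1],
    [0, 0, 0, 0, -1],
    [0, 0, 0, 0, -1],
    [0, 0, 0, 0, -1],
    [0, 0, 0, 0, -1],
    [0, 0, 0, 0, -1],
  ],
)

```text
t: 36.58
tcp_pos: [0.448, -0.0298, 0.0367]
eef_rot: [-0.0, 0.049, 0.999, 0.0]
force: [0.3, 0.4, 0.5]
finger_gap: 0.0154
gripper_force: 55.0
```

Emit:
apply_moves(
  deltas=[
    [0, 0, 0, 0, -1],
    [0, 0, 0, 0, -1],
  ],
)

```text
t: 36.83
tcp_pos: [0.448, -0.0298, 0.0366]
eef_rot: [-0.0, 0.049, 0.999, 0.0]
force: [0.8, 0.8, -0.7]
finger_gap: 0.0158
gripper_force: 55.0
```

Emit:
apply_moves(
  deltas=[
    [0, 0, -0.08, 0, -1],
    [0, 0, -0.2, 0, -1],
    [0, 0, -0.33, 0, -1],
    [-0.1, -0.06, -0.36, 0, -1],
    [-0.2, -0.12, -0.36, 0, -1],
    [-0.3, -0.18, -0.36, 0, -1],
    [-0.355, -0.217, -0.36, 0, -1],
    [-0.355, -0.217, -0.36, 0, -1],
  ],
)

```text
t: 37.83
tcp_pos: [0.6145, -0.1569, 0.215]
eef_rot: [-0.001, 0.05, 0.999, 0.0]
force: [-0.4, 0.3, -2.1]
finger_gap: 0.0156
gripper_force: 55.0
```

Emit:
apply_moves(
  deltas=[
    [0, 0, 0, 0, -1],
    [0, 0, 0, 0, -1],
    [0, 0, 0, 0, -1],
  ],
)

```text
t: 38.2
tcp_pos: [0.6136, -0.1547, 0.2171]
eef_rot: [0.0, 0.049, 0.999, -0.0]
force: [0.7, -0.5, -2.6]
finger_gap: 0.0159
gripper_force: 55.0
```

Emit:
apply_moves(
  deltas=[
    [0.0, -0.001, 0.05, 0, -1],
    [0.0, -0.001, 0.1, 0, -1],
    [0.0, -0.001, 0.12, 0, -1],
    [0.0, -0.001, 0.13, 0, -1],
    [0.0, -0.001, 0.138, 0, -1],
    [0, -0.001, 0.144, 0, -1],
    [0, -0.001, 0.144, 0, -1],
  ],
)

```text
t: 39.08
tcp_pos: [0.6151, -0.1558, 0.1465]
eef_rot: [0.001, 0.049, 0.999, -0.0]
force: [0.2, 1.5, 2.9]
finger_gap: 0.0158
gripper_force: 55.0
```

Emit:
apply_moves(
  deltas=[
    [0, 0, 0.008, 0, -1],
    [0, 0, 0.016, 0, -1],
    [0, 0, 0.024, 0, -1],
    [0, 0, 0.028, 0, -1],
    [0, 0, 0.028, 0, -1],
  ],
)

```text
t: 39.7
tcp_pos: [0.6165, -0.1559, 0.1347]
eef_rot: [0.003, 0.049, 0.999, -0.0]
force: [-2.2, 3.6, 11.3]
finger_gap: 0.0155
gripper_force: 55.0
```

Emit:
apply_moves(
  deltas=[
    [0, 0, 0.004, 0, -1],
    [0, 0, 0.004, 0, -1],
    [0, 0, 0.004, 0.1, -1],
    [0, 0, 0.004, 0.2, -1],
    [0, 0, 0.004, 0.3, -1],
    [0, 0, 0.004, 0.4, -1],
    [0, 0, 0.004, 0.5, -1],
    [0, 0, 0.004, 0.5, -1],
  ],
)

```text
t: 40.7
tcp_pos: [0.618, -0.1577, 0.1345]
eef_rot: [0.006, 0.429, 0.904, 0.0]
force: [0.9, -0.1, 15.5]
finger_gap: 0.0155
gripper_force: 55.0
```

Emit:
apply_moves(
  deltas=[
    [0, 0, 0, 0.1, -1],
    [0, 0, 0, 0.2, -1],
    [0, 0, 0, 0.3, -1],
    [0, 0, 0, 0.38, -1],
    [0, 0, 0, 0.41, -1],
    [0, 0, 0, 0.41, -1],
    [0, 0, 0, 0.41, -1],
  ],
)

```text
t: 41.58
tcp_pos: [0.617, -0.1573, 0.1344]
eef_rot: [0.004, 0.691, 0.723, 0.001]
force: [-3.3, 1.6, 18.5]
finger_gap: 0.0155
gripper_force: 55.2
```

Emit:
apply_moves(
  deltas=[
    [0, 0, -0.006, 0, -1],
    [0, 0, -0.012, 0, -1],
    [0, 0, -0.018, 0, -1],
    [0, 0, -0.018, 0, -1],
  ],
)

```text
t: 42.08
tcp_pos: [0.6154, -0.157, 0.1401]
eef_rot: [0.002, 0.692, 0.722, 0.0]
force: [0.9, -0.5, 7.1]
finger_gap: 0.0158
gripper_force: 55.0
```

Emit:
apply_moves(
  deltas=[
    [0, 0, -0.004, 0, -1],
    [0, 0, -0.008, 0, -1],
    [0, 0, -0.008, 0, -1],
  ],
)

```text
t: 42.45
tcp_pos: [0.6141, -0.1562, 0.141]
eef_rot: [0.0, 0.692, 0.722, -0.0]
force: [4.0, -1.9, -4.8]
finger_gap: 0.0154
gripper_force: 55.0
```

Emit:
apply_moves(
  deltas=[
    [0, 0, 0.004, 0, -1],
    [0, 0, 0.004, 0, 1],
    [0, 0, 0.004, 0, 1],
    [0, 0, 0.004, 0, 1],
    [0, 0, 0.004, 0, 1],
    [0, 0, 0.004, 0, 1],
    [0, 0, 0, 0, 1],
    [0, 0, -0.03, 0, 1],
  ],
)

```text
t: 43.45
tcp_pos: [0.6131, -0.1555, 0.156]
eef_rot: [-0.001, 0.692, 0.722, -0.001]
force: [0.1, 0.6, -0.3]
finger_gap: 0.0778
gripper_force: 0.0
```

Emit:
apply_moves(
  deltas=[
    [0, 0, -0.1, 0, 1],
    [0, 0, -0.2, 0, 1],
    [0, 0, -0.3, 0, 1],
    [-0.1, -0.1, -0.34, 0, 1],
    [-0.2, -0.2, -0.34, 0, 1],
    [-0.3, -0.25, -0.34, 0, 1],
    [-0.3, -0.25, -0.34, 0, 1],
  ],
)

```text
t: 44.32
tcp_pos: [0.4936, -0.3142, 0.3283]
eef_rot: [0.001, 0.693, 0.72, -0.0]
force: [1.0, 1.1, 0.6]
finger_gap: 0.0865
gripper_force: 0.0
```

Run:
```python
from h import *
s=r.read_state();print(s['t'],s['tcp_pos'])
w=shot('wrist');t=shot('top');cv2.imwrite('pics/end.png',t['image'])
P,Rt=w['pose'];print('collar axis px',proj(w,[.6135,-.1545,.1345]))
g=cv2.cvtColor(w['image'],cv2.COLOR_BGR2GRAY)
d=((g<45)*255).astype('uint8');n,l,st,ct=cv2.connectedComponentsWithStats(d)
for i in range(1,n):
    if st[i,4]>60 and st[i,1]<225:print(st[i],ct[i].round(0))
# scoop / tray in top view: compare bright pan and handle with the tray
h=cv2.cvtColor(t['image'],cv2.COLOR_BGR2GRAY);k=((h<40)*255).astype('uint8')[205:265,90:190]
q=max(cv2.findContours(k,0,2)[0],key=cv2.contourArea);rr=cv2.minAreaRect(q);b=(rr[0][0]+90,rr[0][1]+205);print('handle',rr,onz(t,b,.08))
# lid bar dark side vs first picture
a=cv2.imread('pics/top0.png');print('feeder change',(cv2.absdiff(a,t['image']).max(2)[165:225,260:320]>40).sum())
for n,(x,y,X,Y) in dict(radio=(98,138,174,172),bottle=(180,120,215,160),tape=(316,143,354,180)).items():print(n,(cv2.absdiff(a,t['image']).max(2)[y:Y,x:X]>40).sum())
```

```text
44.325 [ 0.493559   -0.31416539  0.32833451]
collar axis px [[357.2516712   50.68615347]]
[   0    0   59   61 3040] [26. 26.]
[ 286    0  118  112 6243] [332.  63.]
[502   0  10  66 485] [508.  29.]
[ 481   68   31   66 1307] [495.  94.]
[ 473  120   39   68 1308] [496. 163.]
[364 132  31  49 445] [373. 151.]
[386 142  31  43 550] [406. 167.]
[    0   185   512   199 67700] [256. 312.]
handle ((68.16216278076172, 31.027027130126953), (26.63263702392578, 5.260767459869385), 9.462322235107422) [0.48735975 0.22878752 0.08      ]
feeder change 0
radio 0
bottle 0
tape 0
```

```bash
python3 -c "
from h import *
print(job.sign_off())"
```

```text
the job is handed in; nothing more can be done
None
```

The job is handed in at about 44 s of the 210 s allowed. All ten tablets went into the canister in one scoop, the lid is locked back on, the scoop lies flat in the empty tray, and the bottle, tape and radio look unmoved in the top camera.

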